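# Crack the seal of an airtight dessert box and hold the lid ajar

### The job

The airtight dessert box has come out of the chiller with its hinged lid sucked down on the rubber seal. Take the stack of empty paper cups off the lid and stand it upright on the worktop, set down rather than dropped, leaving the other things on the worktop where they are. Then pull the lid up by its steel bar until the seal lets go, but do not let it fly open: keep it just ajar, the front edge two to three centimetres up, so that air can get in, and finish while still holding it there.

Things in the scene. Friction and masses are not known exactly. Their poses are not given: they have to be found in the camera images.
- dessert_box: Clear plastic box of filled dessert cups, 210 (x) x 270 (y) x 80 mm high, with a white lid that overhangs it by about 9 mm all round; it is heavy and stays put. Origin: centre of its underside, on the worktop. +x points to the hinged back, -x to the front with the grip bar, y along the front edge, z up.
- box_lid: White lid, 228 x 288 mm, 12 mm thick with a raised flat panel in the middle, 0.35 kg; its flat top is 99 mm above the worktop when shut. Hinged along the back of the box. Origin on the hinge line, midway (116 mm behind the box's centre, 84 mm up); axes as the box's when shut; lifting the front turns it about +y.
- lid_grip (a point): Middle of the lid's steel grip bar: a round bar of 14 mm diameter that runs along the box's y, straight for 96 mm, on two posts; its axis is 140 mm above the worktop when shut, 41 mm above the lid's top, and 70 mm in front of the box's centre (186 mm in front of the hinge line). Pinch it from above, with the fingers before and behind it.
- lid_edge (a point): Middle of the lid's front edge, at its underside: 115 mm in front of the box's centre, 83 mm above the worktop when shut (231 mm in front of the hinge line). Its rise is the lid's opening. The seal grips here: about 15 N straight up at the bar breaks it, fading over the first 7 mm of lift; then about 2 to 3 N carries the lid. Let go, it falls shut and sticks again.
- lid_pivot (a point): Middle of the hinge line, 116 mm behind the box's centre and 84 mm above the worktop; the line runs along the box's y.
- cup_sleeve: Stack of nested empty paper cups, 60 mm in diameter at the top, tapering to about 43 mm at the foot, 86 mm tall, 60 g; stands upright on the lid behind the bar. Origin: centre of its underside; z up along the stack.
- film_dispenser: Cling film dispenser, fixed to the worktop between the robot and the box, its lid left open: 119 mm along the box-to-robot direction (world x) by 360 mm along world y, 162 mm tall at the raised lid. Origin: middle of its underside; it always stands in the same place. The worktop's free left edge is at world y = 0.37 m.
- squeeze_bottle: Bystander: syrup squeeze bottle with a pointed cap, 59 mm in diameter, 172 mm tall. Origin: centre of its underside.
- kitchen_timer: Bystander: round white kitchen timer, 68 mm in diameter, 56 mm tall. Origin: centre of its underside.
- masking_tape: Bystander: roll of masking tape lying flat, 82 mm in diameter, 24 mm tall. Origin: centre of its underside.
- offset_spatula: Bystander: offset spatula with a wooden handle lying flat, 217 x 92 x 19 mm, long along its own x. Origin: middle of its underside.
Mind the look-alikes: they are no part of the job. Leave any blue or red look-alike of the cup_sleeve alone.

How it is judged:
On the way, in this order (a step that is already met when the one before it is completed fails the run):
1. the stack of paper cups stands upright on the worktop, let go, with the lid still shut (height (world z) of cup_sleeve between -0.012 and 0.012 m and angle between cup_sleeve's own z axis and vertical below 0.15 rad and contact force between cup_sleeve and the fingers below 0.05 N and linear speed of cup_sleeve below 0.03 m/s and z of lid_edge in the frame of dessert_box below 0.089 m), for 0.2 s.
2. the seal has let go and the lid is ajar, held by its bar (z of lid_edge in the frame of dessert_box above 0.096 m and contact force between box_lid and the fingers above 0.5 N and distance between the grasp point and lid_grip below 0.065 m), for 0.2 s.
At the end, for the whole second after the job is handed in: The gripper holds the lid still by its bar (within 65 mm of the bar's middle), the front edge 13 to 42 mm above shut, nothing else propping it; the paper cups stand upright on the worktop (within 9 degrees), not touched; the bystanders are within 40 mm of where they were (all of step 2 and z of lid_edge in the frame of dessert_box below 0.125 m and angular speed of box_lid below 0.1 rad/s and contact force between box_lid and cup_sleeve below 0.05 N and contact force between box_lid and squeeze_bottle below 0.05 N and contact force between box_lid and offset_spatula below 0.05 N and contact force between box_lid and kitchen_timer below 0.05 N and contact force between box_lid and masking_tape below 0.05 N and height (world z) of cup_sleeve between -0.012 and 0.012 m and angle between cup_sleeve's own z axis and vertical below 0.15 rad and contact force between cup_sleeve and the fingers below 0.05 N and distance of each of squeeze_bottle, offset_spatula, kitchen_timer, masking_tape from where it was at the start of the episode below 0.04 m); the arm keeps its last pose, push and grip.
It fails at once if the lid flies open: its front edge rises more than 60 mm (z of lid_edge in the frame of dessert_box above 0.143 m).
It fails at once if the lid is raised while the stack of cups is still up on it (z of lid_edge in the frame of dessert_box above 0.096 m and height (world z) of cup_sleeve above 0.05 m).
It fails at once if the stack of cups is tipped over (angle between cup_sleeve's own z axis and vertical above 0.9 rad).
It fails at once if the stack of cups is dropped onto the worktop (height (world z) of cup_sleeve below 0.06 m and linear speed of cup_sleeve above 0.6 m/s and contact force between cup_sleeve and the fingers below 0.05 N).
It fails at once if one of the bystanders is knocked away (distance of any of squeeze_bottle, offset_spatula, kitchen_timer, masking_tape from where it was at the start of the episode above 0.04 m).
It also fails if it takes over 51 s, if anything falls off the work surface, if the arm or the gripper's body presses on something with over 40 N, if the wrist force passes 120 N, or if a joint passes its speed limit or range.

### The arm

A 6-joint arm with a two-finger parallel gripper is mounted at the origin on a cart in front of the work surface, level with it; the furniture and walls round the work are solid. World frame = base frame: x ahead of the robot, y to its left, z up, the work surface at z = 0. Lengths are in m, angles in rad, forces in N, time in s.
With the tool pointing down it reaches from about 0.275 to 0.85 m from the base axis. Payload 5.2 kg.
Tool frame: the origin (TCP) lies midway between the tips of the shut fingers; the grasp point (between the pads) lies 19 mm behind it; z points along the fingers, y is the line along which they close (so a half turn about z gives the same grasp; the last joint's range is limited). The gripper opens to 85 mm and grips with 20 to 120 N. Pads are 22 mm wide; open, the fingers measure 114 mm over their backs; the gripper's body (76 mm by 85 mm) begins 54 mm behind the grasp point. The pads swing forward as they close: fully open they stand 13 mm farther back than shut.
Start: joints at [-1.408, 0.259, 1.535, -0, 1.348, -0.203], TCP at [0.197, -0.514, 0.197] pointing down, gripper open.
Joint ranges: [-3.14, 3.14], [-0.91, 2.08], [0.19, 2.58], [-1.22, 4.36], [0.22, 2.71], [-3.12, 3.12]. Speed limits (rad/s): [2.57, 2.57, 3.14, 3.14, 3.14, 3.14].

### API

Orientations are given as a rotation vector (axis times angle).
In Python, from rig import arm gives the robot as it stands.
- The arm moves only by the tool carry_out, never from a script. Its argument "plan" is a list that holds one entry, the list of rows, each a list of 7 numbers: the turn, a rotation vector about the world's x, y, z in units of 6 degrees (1.0 is 6 degrees), then the shift along the world's x, y, z in units of 0.02 m (1.0 is 0.02 m), then the opening, from 0 (shut) to 1 (fully open). In form: [[[ax, ay, az, x, y, z, gripper], ...]]. A call has 1 to 8 rows; each row shifts and turns the commanded pose from where the row before left it; what a row does not reach is not made up. A row lasts 1/8 s, in which the tool goes at most 62.5 mm and 10.7 degrees, less where a joint would pass 70% of its speed; a pose out of reach is approached as far as the arm can. A call with a number of a shift or a turn outside -1 to 1 is refused whole. A call with a gripper value outside its range is refused whole. The fingers move at their own pace and stop on an object; "newtons" is the grip in N (left out, the last holds). Time passes only in rows, so rows that do not move let the fingers close. It gives the time, the measured TCP pose, the force, the opening and the grip force at its end, in the units of the state.
- arm.observe(): the state, without advancing time (a new reading comes with each control period).
- arm.capture(name): name is "scene" or "top" or "wrist"; returns a dict with "pixels" (480x640x3 uint8, red, green, blue), "z_map" (480x640 float32, m along the optical axis (not along the pixel's ray), 0 where there is no reading), "fov_y" (degrees; the focal length in pixels is half the picture's height over the tangent of half this angle, whatever the lens; pixels are square), "cx", "cy" (the principal point, pixels), "k1" (the pictures are not rectified: a ray, as slopes to the right and down, at radius r is drawn at 1 + k1 r^2 times it, then the intrinsics apply), "T" (4x4, takes a point from camera to world coordinates). Camera axes: x right, y up, looking along -z (the intrinsics and any distortion apply to the point x, -y, -z); pixel columns grow to the right and rows downward; lengths in m; the calibration is good to about 2 mm. A picture is of the moment at which its call begins.
- arm.hand_in(): hands the job in; it is judged then, once.
Trained networks look in a picture, given as the dict that the camera call returned (one of the last four; its "shot" number tells which), for a name from the list of things; names that differ only in an ending like _2 or _b are one class to them, and where a whole thing is asked for, a point or a joint stands for the part that bears it (a point fixed in the world has none). Each returns a list of dicts, best first, with "confidence" (0 to 1); they miss things now and then, are a little off and sometimes report something else, mostly with a low value. They report only what shows in the picture. A call takes as long as a camera call. They do not tell look-alikes from the thing itself.
- arm.spot_in(name, picture): "location" ([column, row] in pixels, amid what is visible of it).
- arm.pinpoint(name, picture): "location" ([column, row] in pixels: a listed point, or the origin of a listed thing).
The state is a dict: "t": time; "qpos": joint angles; "qd": joint speeds; "effort": joint torques, N m; "eef_pos": TCP position; "tcp_rot": TCP orientation; "force": force on the tool from outside, world axes, zero at the start; "ft_torque": the same for the moment, N m; "opening": finger opening in m; "gripper_force": force on a finger pad.
Only numpy, scipy, OpenCV 4.12 (cv2) and the standard library are available. Lean on these libraries where they do the work, as an engineer would, in place of code of your own. Each camera call takes 0.05 s, during which the arm holds its last target. There are 200 camera calls.

## Working session

There is one attempt and no reset: what is moved stays moved. The work goes in short steps, Python scripts to look and compute and a tool call to move; the robot and the scene stay as the last step left them, time stands still between calls to the robot, and variables do not carry over. Pictures are saved under pics/ and viewed, at most 10 in all, crops included, and the job is handed in when it is done.

Besides the shell and the picture viewer there is one more tool, called after "Emit:" in YAML: its name, and indented under it one key for each argument. carry_out: Moves the arm, as the interface text tells. Its arguments: {"type":"object","properties":{"plan":{"type":"array"},"newtons":{"type":"number"}},"required":["plan"]}

```bash
mkdir -p pics; ls; cat > h.py <<'E'
import numpy as np, cv2
from rig import arm
def K(c):
    f=240/np.tan(np.radians(c["fov_y"])/2); return f
def ray(c,u,v):
    f=K(c); d=np.array([(u-c["cx"])/f,(v-c["cy"])/f]); s=d.copy()
    for _ in range(20): s=d/(1+c["k1"]*(s@s))
    return s
def at_depth(c,u,v,z):
    s=ray(c,u,v); return (c["T"]@np.array([s[0]*z,-s[1]*z,-z,1]))[:3]
def pix(c,u,v):
    p=c["z_map"][int(v)-2:int(v)+3,int(u)-2:int(u)+3]; p=p[p>0]
    return at_depth(c,u,v,np.median(p)) if len(p) else None
def at_h(c,u,v,h):
    s=ray(c,u,v); T=c["T"]; d=T[:3,:3]@np.array([s[0],-s[1],-1]); o=T[:3,3]
    return o+d*(h-o[2])/d[2]
def cloud(c):
    f=K(c); v,u=np.mgrid[0:480,0:640]; d=np.stack([(u-c["cx"])/f,(v-c["cy"])/f],-1); s=d.copy()
    for _ in range(20): s=d/(1+c["k1"]*(s**2).sum(-1,keepdims=True))
    z=c["z_map"]; P=np.stack([s[...,0]*z,-s[...,1]*z,-z],-1)
    P=P@c["T"][:3,:3].T+c["T"][:3,3]; P[z<=0]=np.nan; return P
E
python3 - <<'E'
from h import *
np.set_printoptions(precision=3,suppress=True)
for n in ["scene","top"]:
    c=arm.capture(n); cv2.imwrite(f"pics/{n}0.png",c["pixels"][...,::-1]); print(n,c["T"][:3,3])
    for name,hh in [("lid_grip",.14),("lid_edge",.083),("lid_pivot",.084),("cup_sleeve",.099),("dessert_box",0),("squeeze_bottle",0),("kitchen_timer",0),("masking_tape",0),("offset_spatula",0),("film_dispenser",0)]:
        for r in arm.pinpoint(name,c)[:3]:
            u,v=r["location"]; print(name,np.round([u,v]),round(r["confidence"],2),at_h(c,u,v,hh),pix(c,u,v))
E
```

```text
pics
scene [-0.104  0.473  1.109]
lid_grip [290. 216.] 0.85 [ 0.578 -0.06   0.14 ] [ 0.574 -0.057  0.145]
lid_edge [303. 242.] 0.71 [ 0.524 -0.056  0.083] [ 0.522 -0.055  0.085]
lid_edge [247. 386.] 0.21 [0.299 0.306 0.083] [0.306 0.304 0.065]
lid_pivot [264. 190.] 0.95 [ 0.75  -0.101  0.084] [ 0.675 -0.051  0.174]
cup_sleeve [204. 264.] 0.68 [0.628 0.191 0.099] [0.686 0.169 0.02 ]
cup_sleeve [223. 285.] 0.64 [0.544 0.192 0.099] [0.592 0.171 0.025]
cup_sleeve [266. 207.] 0.58 [ 0.681 -0.053  0.099] [ 0.653 -0.034  0.135]
squeeze_bottle [244. 384.] 0.62 [0.341 0.295 0.   ] [0.308 0.308 0.083]
masking_tape [344. 185.] 0.81 [ 0.662 -0.354  0.   ] [ 0.646 -0.337  0.023]
offset_spatula [432. 224.] 0.57 [ 0.361 -0.438  0.   ] [ 0.358 -0.431  0.008]
top [ 0.359 -0.081  1.353]
lid_grip [301. 205.] 0.82 [ 0.582 -0.061  0.14 ] [ 0.581 -0.061  0.145]
lid_edge [300. 220.] 0.79 [ 0.549 -0.059  0.083] [ 0.548 -0.06   0.095]
lid_pivot [319. 148.] 0.78 [ 0.753 -0.107  0.084] [ 0.751 -0.107  0.092]
lid_pivot [427. 286.] 0.39 [ 0.375 -0.406  0.084] [ 0.376 -0.423  0.015]
cup_sleeve [298. 175.] 0.96 [ 0.672 -0.051  0.099] [ 0.653 -0.052  0.175]
cup_sleeve [230. 164.] 0.82 [0.701 0.135 0.099] [0.707 0.139 0.076]
cup_sleeve [222. 204.] 0.77 [0.588 0.154 0.099] [0.592 0.158 0.076]
dessert_box [309. 192.] 0.63 [ 0.645 -0.083  0.   ] [ 0.625 -0.083  0.098]
squeeze_bottle [172. 298.] 0.84 [0.331 0.308 0.   ] [0.333 0.275 0.115]
squeeze_bottle [317. 147.] 0.4 [ 0.782 -0.103  0.   ] [ 0.754 -0.102  0.091]
kitchen_timer [357. 278.] 0.9 [ 0.399 -0.223  0.   ] [ 0.397 -0.218  0.044]
masking_tape [408. 184.] 0.75 [ 0.674 -0.372  0.   ] [ 0.674 -0.372 -0.001]
offset_spatula [427. 287.] 0.65 [ 0.375 -0.427  0.   ] [ 0.375 -0.423  0.015]
```

```bash
python3 -c "
import cv2,numpy as np
a=cv2.imread('pics/scene0.png');b=cv2.imread('pics/top0.png')
print(a.shape)"
```

```text
(480, 640, 3)
```

View pics/scene0.png

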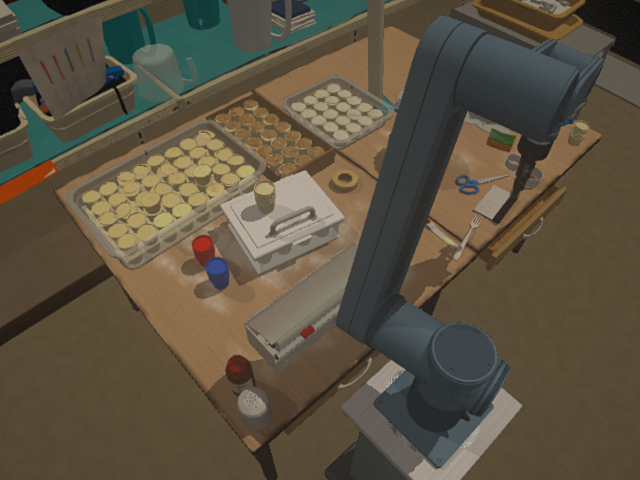

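View pics/top0.png

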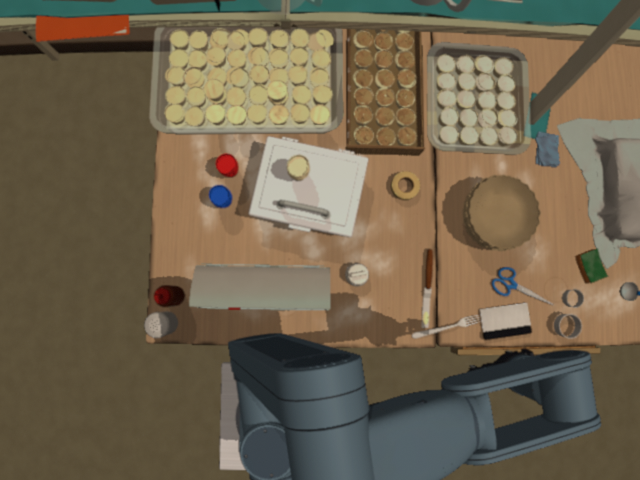

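The top view shows the cream stack at (298,167) on the lid, behind the bar at (301,208). The blue and red look-alikes are at (220,195) and (227,165), and the worktop right of the box between timer (357,274) and tape (405,184) is free. Next I'll measure precisely from depth.

```bash
python3 - <<'E'
from h import *
np.set_printoptions(precision=3,suppress=True)
from scipy.spatial.transform import Rotation as R
s=arm.observe(); print(s["t"],s["eef_pos"],R.from_rotvec(s["tcp_rot"]).as_matrix(),s["opening"])
c=arm.capture("top");P=cloud(c);X,Y,Z=P[...,0],P[...,1],P[...,2]
reg=(X>.48)&(X<.78)&(Y>-.25)&(Y<.1)
lid=reg&(Z>.088)&(Z<.108)
r=cv2.minAreaRect(P[lid][:,:2].astype(np.float32)); print("lid",r,np.median(Z[lid]))
cup=reg&(Z>.178)&(Z<.2); q=P[cup]; print("cup",len(q),q.min(0),q.max(0),(q.min(0)+q.max(0))/2)
bar=reg&(Z>.135)&(Z<.155)&(X<.62); q=P[bar]; r=cv2.minAreaRect(q[:,:2].astype(np.float32)); print("bar",len(q),r,np.median(q,0),cv2.boxPoints(r))
# occupancy right of the box
for x in np.arange(.62,.36,-.02):
    print(round(x,2),' '.join('%4d'%(1000*np.nanmax(Z[m])) if (m:=(abs(X-x)<.011)&(abs(Y-y)<.011)&(Z<.5)).any() else '   .' for y in np.arange(-.14,-.45,-.02)))
E
```

```text
1.1 [ 0.197 -0.514  0.197] [[ 0.934  0.358  0.   ]
 [ 0.358 -0.934 -0.   ]
 [ 0.     0.    -1.   ]] 0.08534258758637324
lid ((0.6438812017440796, -0.08006685972213745), (0.2864670157432556, 0.24461939930915833), 78.0968246459961) 0.09693543410156924
cup 103 [ 0.646 -0.078  0.178] [ 0.704 -0.024  0.189] [ 0.675 -0.051  0.184]
bar 254 ((0.5782460570335388, -0.06609078496694565), (0.12922872602939606, 0.014568472281098366), 78.7101058959961) [ 0.578 -0.067  0.144] [[ 0.558 -0.128]
 [ 0.573 -0.131]
 [ 0.598 -0.004]
 [ 0.584 -0.001]]
0.62  103  106  105  101   98    7    3    5    5    6   25   29   24    4    5    3
0.6  104  105  103  101   99    5    8    7    6    6    2    4    4    6    4    5
0.58  126  104  102   99   97    5    4    5    6    6    5    7    3    7    4    2
0.56  135  104  104  103   94    5    5    4    4    6    6    6    5    5    5    6
0.54  103  101  103  103    6    5    5    9    6    5    7    3    4    5    5    3
0.52   98   99  100  100    5    5    4    7    7    6    6    4    4    8    3    6
0.5    6    6   95   95    4    8    3    5    4    4    5    4    3    8    3    4
0.48    5    5    5    5    7    3    6    5    4    5    4    6    4    3   17   20
0.46    5    6    8    8    5    6    7    8    7    5    6    7    3    5   23   23
0.44    9    5    5   46   48   43    5    5    5    7    5    5    3    4   22   20
0.42  112    6   28   58   61   58    9    4    6    4    6    5    4    6   22   23
0.4  127    6   28   61   61   58   27    6    4    6    5    6    4    5   24   24
0.38  139    7    5   47   47   47    5    4    3    7    7    5    6    7   21   21
```

Emit:
carry_out:
  plan:
    - [[0, 0, 1, 1, 1, 0.4, 1], [0, 0, 1, 1, 1, 0.4, 1], [0, 0, 1, 1, 1, 0.4, 1], [0, 0, 1, 1, 1, 0.4, 1], [0, 0, 1, 1, 1, 0.4, 1], [0, 0, 1, 1, 1, 0.4, 1], [0, 0, 1, 1, 1, 0.4, 1], [0, 0, 1, 1, 1, 0.4, 1]]
  newtons: 20

```text
t: 2.15
eef_pos: [0.3573, -0.3529, 0.261]
tcp_rot: [2.587, 1.783, -0.0]
force: [0.0, 0.2, -0.4]
opening: 0.0852
gripper_force: 0.0
```

Emit:
carry_out:
  plan:
    - [[0, 0, 0.2, 1, 0.95, 0, 1], [0, 0, 0.2, 1, 0.95, 0, 1], [0, 0, 0.2, 1, 0.95, 0, 1], [0, 0, 0.2, 1, 0.95, 0, 1], [0, 0, 0.2, 1, 0.95, 0, 1], [0, 0, 0.2, 1, 0.95, 0, 1], [0, 0, 0.2, 1, 0.95, 0, 1], [0, 0, 0.2, 1, 0.95, 0, 1]]

```text
t: 3.15
eef_pos: [0.5174, -0.2009, 0.2606]
tcp_rot: [-2.431, -1.99, 0.0]
force: [0.0, 0.6, -0.6]
opening: 0.0855
gripper_force: 0.0
```

Emit:
carry_out:
  plan:
    - [[0, 0, 0, 1, 0.9, 0, 1], [0, 0, 0, 1, 0.9, 0, 1], [0, 0, 0, 1, 0.9, 0, 1], [0, 0, 0, 1, 0.9, 0, 1], [0, 0, 0, 1, 0.9, 0, 1], [0, 0, 0, 0.9, 0.9, 0, 1], [0, 0, 0, 0, 0, 0, 1], [0, 0, 0, 0, 0, 0, 1]]

```text
t: 4.15
eef_pos: [0.6344, -0.0939, 0.2604]
tcp_rot: [-2.431, -1.989, 0.001]
force: [-1.1, -0.9, -0.0]
opening: 0.0854
gripper_force: 0.0
```

```bash
python3 - <<'E'
from h import *
np.set_printoptions(precision=3,suppress=True)
from scipy.spatial.transform import Rotation as R
s=arm.observe(); print(s["eef_pos"],s["qpos"],R.from_rotvec(s["tcp_rot"]).as_matrix())
c=arm.capture("wrist");cv2.imwrite("pics/w1.png",c["pixels"][...,::-1]);P=cloud(c);X,Y,Z=P[...,0],P[...,1],P[...,2]
reg=(X>.48)&(X<.78)&(Y>-.25)&(Y<.1)
for lo,hi in [(.11,.13),(.13,.15),(.15,.17),(.17,.183),(.183,.195)]:
    m=reg&(Z>lo)&(Z<hi)&(X>.62); q=P[m]
    if len(q)>5: print(lo,len(q),np.percentile(q,2,0),np.percentile(q,98,0),cv2.minEnclosingCircle(q[:,:2].astype(np.float32)))
bar=reg&(Z>.135)&(Z<.155)&(X<.62); q=P[bar]
if len(q)>5: print("bar",len(q),cv2.minAreaRect(q[:,:2].astype(np.float32)),q[:,2].max())
for n,h in [("cup_sleeve",.099),("lid_grip",.14)]:
    for r in arm.pinpoint(n,c)[:2]: print(n,r["location"],r["confidence"],at_h(c,*r["location"],h))
E
```

```text
[ 0.634 -0.094  0.26 ] [-0.32   0.397  1.185 -0.     1.56  -0.121] [[ 0.198  0.98  -0.001]
 [ 0.98  -0.198 -0.   ]
 [-0.    -0.001 -1.   ]]
0.13 55 [ 0.653 -0.034  0.137] [ 0.679 -0.022  0.149] ((0.668897271156311, -0.029821176081895828), 0.018457092344760895)
0.15 35 [ 0.647 -0.046  0.153] [ 0.684 -0.022  0.162] ((0.6653487086296082, -0.03466552123427391), 0.02212081104516983)
0.17 5889 [ 0.65  -0.076  0.173] [ 0.703 -0.025  0.183] ((0.6761114001274109, -0.05112631246447563), 0.030117888003587723)
0.183 289 [ 0.648 -0.079  0.183] [ 0.703 -0.024  0.185] ((0.6756687164306641, -0.051874641329050064), 0.029312819242477417)
bar 2746 ((0.5770263075828552, -0.06601618230342865), (0.12869855761528015, 0.014370455406606197), 78.5384292602539) 0.14880815834960004
cup_sleeve [356.0, 151.2] 0.9 [ 0.677 -0.049  0.099]
cup_sleeve [447.1, 192.0] 0.6 [ 0.752 -0.101  0.099]
lid_grip [240.5, 199.1] 0.81 [ 0.577 -0.064  0.14 ]
```

View pics/w1.png

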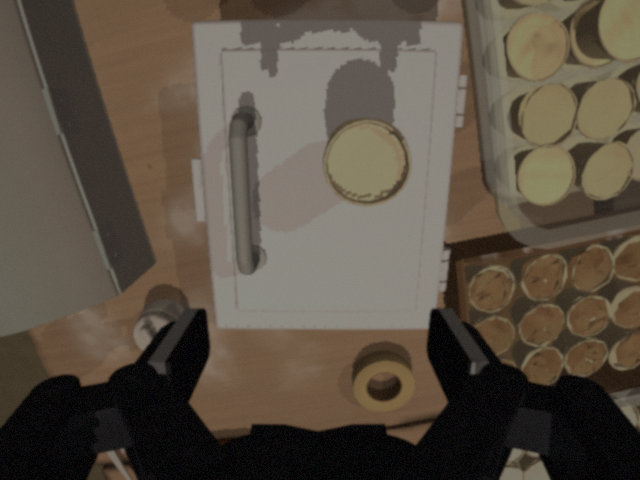

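The wrist view shows the stack rim at (367,161) and the bar from (240,120) to (248,265), with the fingers aligned across the bar. The measured stack centre is (0.676, -0.0515), so I'll move over it and descend.

Emit:
carry_out:
  plan:
    - [[0, 0, 0, 1, 1, 0, 1], [0, 0, 0, 1, 1, 0, 1], [0, 0, 0, 0.1, 0.1, 0, 1], [0, 0, 0, 0, 0, 0, 1], [0, 0, 0, 0, 0, -1, 1], [0, 0, 0, 0, 0, -1, 1], [0, 0, 0, 0, 0, -1, 1], [0, 0, 0, 0, 0, 0, 1]]

```text
t: 5.3
eef_pos: [0.675, -0.0524, 0.199]
tcp_rot: [-2.431, -1.986, 0.004]
force: [-0.1, -0.0, -0.2]
opening: 0.0855
gripper_force: 0.0
```

Emit:
carry_out:
  plan:
    - [[0, 0, 0, 0, 0, -1, 1], [0, 0, 0, 0, 0, -1, 1], [0, 0, 0, 0, 0, -1, 1], [0, 0, 0, 0, 0, -0.2, 1], [0, 0, 0, 0, 0, 0, 1]]

```text
t: 5.92
eef_pos: [0.6771, -0.0521, 0.1377]
tcp_rot: [2.431, 1.988, 0.001]
force: [0.2, 0.4, 0.8]
opening: 0.0853
gripper_force: 0.0
```

Emit:
carry_out:
  plan:
    - [[0, 0, 0, 0, 0, 0, 0.5], [0, 0, 0, 0, 0, 0, 0.5], [0, 0, 0, 0, 0, 0, 0.5], [0, 0, 0, 0, 0, 0, 0.5], [0, 0, 0, 0, 0, 0, 0.5]]

```text
t: 6.55
eef_pos: [0.6774, -0.0517, 0.1381]
tcp_rot: [2.43, 1.988, 0.002]
force: [-1.1, -0.4, 6.3]
opening: 0.0538
gripper_force: 21.1
```

Emit:
carry_out:
  plan:
    - [[0, 0, 0, 0, 0, 0.3, 0.5], [0, 0, 0, 0, 0, 0.7, 0.5], [0, 0, 0, 0, 0, 1, 0.5], [0, 0, 0, 0, 0, 1, 0.5], [0, 0, 0, 0, 0, 1, 0.5], [0, 0, 0, 0, 0, 1, 0.5], [0, 0, 0, 0, -0.3, 0, 0.5], [0, 0, 0, -0.3, -0.6, 0, 0.5]]

```text
t: 7.55
eef_pos: [0.6704, -0.0699, 0.2358]
tcp_rot: [-2.43, -1.989, 0.001]
force: [-0.2, -0.3, -1.2]
opening: 0.0541
gripper_force: 21.3
```

Emit:
carry_out:
  plan:
    - [[0, 0, 0, -0.5, -0.9, 0, 0.5], [0, 0, 0, -0.5, -0.9, 0, 0.5], [0, 0, 0, -0.5, -0.9, 0, 0.5], [0, 0, 0, -0.5, -0.9, 0, 0.5], [0, 0, 0, -0.5, -0.9, 0, 0.5], [0, 0, 0, -0.5, -0.9, 0, 0.5], [0, 0, 0, -0.5, -0.9, 0, 0.5], [0, 0, 0, -0.5, -0.9, 0, 0.5]]

```text
t: 8.55
eef_pos: [0.5901, -0.2148, 0.2366]
tcp_rot: [2.432, 1.989, -0.0]
force: [-0.8, 0.3, -0.6]
opening: 0.0541
gripper_force: 21.3
```

Emit:
carry_out:
  plan:
    - [[0, 0, 0, -0.6, -0.9, 0, 0.5], [0, 0, 0, -0.6, -0.9, 0, 0.5], [0, 0, 0, -0.6, -0.9, 0, 0.5], [0, 0, 0, -0.6, -0.9, 0, 0.5], [0, 0, 0, -0.6, -0.9, 0, 0.5], [0, 0, 0, -0.6, -0.8, 0, 0.5], [0, 0, 0, 0, 0, 0, 0.5], [0, 0, 0, 0, 0, 0, 0.5]]

```text
t: 9.55
eef_pos: [0.5189, -0.3194, 0.2366]
tcp_rot: [-2.432, -1.989, -0.001]
force: [-0.0, -1.1, -1.3]
opening: 0.054
gripper_force: 21.3
```

```bash
python3 - <<'E'
from h import *
np.set_printoptions(precision=3,suppress=True)
s=arm.observe();e=np.array(s["eef_pos"])
for n in["wrist","scene"]:
    c=arm.capture(n);P=cloud(c);X,Y,Z=P[...,0],P[...,1],P[...,2]
    cv2.imwrite(f"pics/{n}2.png",c["pixels"][...,::-1])
    for r in arm.pinpoint("cup_sleeve",c)[:3]: print(n,r["location"],r["confidence"],pix(c,*r["location"]))
    m=(np.hypot(X-e[0],Y-e[1])<.045)&(Z>.1)&(Z<.32);q=P[m]
    if len(q): print(len(q),np.percentile(q,[1,5,50,95,99],axis=0)); print(np.histogram(Z[m],np.arange(.1,.33,.01)))
E
```

```text
wrist [317.3, 254.7] 0.78 [ 0.524 -0.293  0.275]
24795 [[ 0.482 -0.346  0.237]
 [ 0.49  -0.343  0.253]
 [ 0.519 -0.315  0.274]
 [ 0.551 -0.292  0.312]
 [ 0.559 -0.29   0.319]]
(array([    0,     0,     0,     0,     0,     0,     0,     0,     0,
          19,    63,    51,     3,   317,   681,   722,   719, 13867,
        3097,  1580,  1738,  1938]), array([0.1 , 0.11, 0.12, 0.13, 0.14, 0.15, 0.16, 0.17, 0.18, 0.19, 0.2 ,
       0.21, 0.22, 0.23, 0.24, 0.25, 0.26, 0.27, 0.28, 0.29, 0.3 , 0.31,
       0.32]))
scene [203.3, 258.4] 0.69 [0.683 0.169 0.05 ]
scene [221.2, 280.3] 0.55 [0.59  0.174 0.05 ]
3 [[ 0.479 -0.319  0.293]
 [ 0.479 -0.318  0.293]
 [ 0.48  -0.317  0.298]
 [ 0.48  -0.316  0.3  ]
 [ 0.48  -0.316  0.3  ]]
(array([0, 0, 0, 0, 0, 0, 0, 0, 0, 0, 0, 0, 0, 0, 0, 0, 0, 0, 0, 2, 1, 0]), array([0.1 , 0.11, 0.12, 0.13, 0.14, 0.15, 0.16, 0.17, 0.18, 0.19, 0.2 ,
       0.21, 0.22, 0.23, 0.24, 0.25, 0.26, 0.27, 0.28, 0.29, 0.3 , 0.31,
       0.32]))
```

View pics/scene2.png

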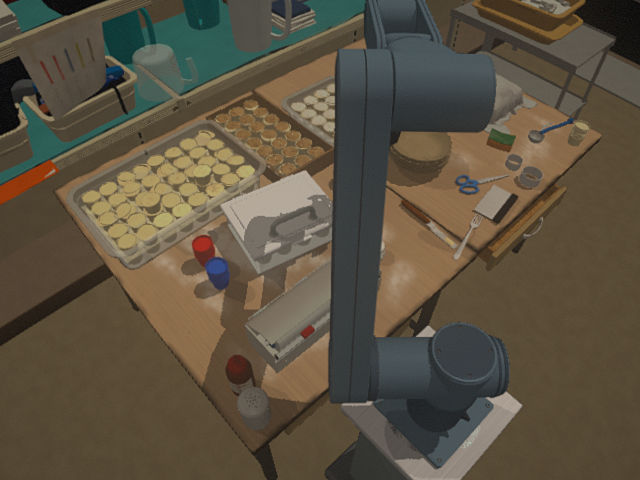

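The lid at (280,220) is clear of the stack, and the arm hides the stack from this camera. The wrist view puts the rim at about 0.28 and so the foot at about 0.197. Setting down now.

Emit:
carry_out:
  plan:
    - [[0, 0, 0, 0, 0, -1, 0.5], [0, 0, 0, 0, 0, -1, 0.5], [0, 0, 0, 0, 0, -1, 0.5], [0, 0, 0, 0, 0, -1, 0.5], [0, 0, 0, 0, 0, -1, 0.5], [0, 0, 0, 0, 0, -1, 0.5], [0, 0, 0, 0, 0, -1, 0.5], [0, 0, 0, 0, 0, -1, 0.5]]

```text
t: 10.75
eef_pos: [0.5192, -0.3191, 0.076]
tcp_rot: [2.431, 1.99, 0.0]
force: [-0.0, -0.3, -0.7]
opening: 0.054
gripper_force: 21.3
```

Emit:
carry_out:
  plan:
    - [[0, 0, 0, 0, 0, -0.6, 0.5], [0, 0, 0, 0, 0, -0.4, 0.5], [0, 0, 0, 0, 0, -0.3, 0.5], [0, 0, 0, 0, 0, -0.2, 0.5], [0, 0, 0, 0, 0, -0.1, 0.5], [0, 0, 0, 0, 0, 0, 0.5]]

```text
t: 11.5
eef_pos: [0.5188, -0.3197, 0.0448]
tcp_rot: [2.432, 1.989, 0.0]
force: [0.1, 0.2, -0.7]
opening: 0.054
gripper_force: 21.3
```

Emit:
carry_out:
  plan:
    - [[0, 0, 0, 0, 0, -0.1, 0.5], [0, 0, 0, 0, 0, -0.1, 0.5], [0, 0, 0, 0, 0, 0, 0.5]]

```text
t: 11.88
eef_pos: [0.5186, -0.3195, 0.0404]
tcp_rot: [-2.432, -1.989, 0.0]
force: [0.0, 0.2, -1.4]
opening: 0.0537
gripper_force: 21.4
```

Emit:
carry_out:
  plan:
    - [[0, 0, 0, 0, 0, -0.05, 0.5], [0, 0, 0, 0, 0, -0.05, 0.5], [0, 0, 0, 0, 0, 0, 0.5]]

```text
t: 12.25
eef_pos: [0.5188, -0.3198, 0.0392]
tcp_rot: [2.431, 1.989, -0.0]
force: [-1.5, 0.8, 4.7]
opening: 0.0543
gripper_force: 21.7
```

Emit:
carry_out:
  plan:
    - [[0, 0, 0, 0, 0, 0, 0.7], [0, 0, 0, 0, 0, 0, 0.85], [0, 0, 0, 0, 0, 0, 1], [0, 0, 0, 0, 0, 0, 1], [0, 0, 0, 0, 0, 0, 1], [0, 0, 0, 0, 0, 0, 1]]

```text
t: 13.0
eef_pos: [0.5188, -0.3196, 0.0386]
tcp_rot: [-2.432, -1.989, -0.0]
force: [-0.3, -0.5, 0.3]
opening: 0.0854
gripper_force: 0.0
```

Emit:
carry_out:
  plan:
    - [[0, 0, 0, 0, 0, 0.3, 1], [0, 0, 0, 0, 0, 0.7, 1], [0, 0, 0, 0, 0, 1, 1], [0, 0, 0, 0, 0, 1, 1], [0, 0, 0, 0, 0, 1, 1], [0, 0, 0, 0, 0, 1, 1], [0, 0, 0, 0, 0, 1, 1], [0, 0, 0, 0, 0, 1, 1]]

```text
t: 14.0
eef_pos: [0.5189, -0.3197, 0.1806]
tcp_rot: [2.431, 1.988, 0.0]
force: [0.0, 0.8, 0.5]
opening: 0.0853
gripper_force: 0.0
```

```bash
python3 - <<'E'
from h import *
np.set_printoptions(precision=3,suppress=True)
s=arm.observe();e=np.array(s["eef_pos"]);print(e)
c=arm.capture("wrist");P=cloud(c);X,Y,Z=P[...,0],P[...,1],P[...,2]
cv2.imwrite("pics/w3.png",c["pixels"][...,::-1])
m=(np.hypot(X-.519,Y+.32)<.05)&(Z>.065)&(Z<.1);q=P[m]
print(len(q),np.percentile(q,[1,50,99],axis=0),cv2.minEnclosingCircle(q[:,:2].astype(np.float32)))
for n in["cup_sleeve"]:
    for r in arm.pinpoint(n,c)[:2]: print(n,r["location"],r["confidence"],at_h(c,*r["location"],0))
E
```

```text
[ 0.519 -0.32   0.181]
4834 [[ 0.49  -0.346  0.067]
 [ 0.517 -0.319  0.076]
 [ 0.545 -0.291  0.085]] ((0.5172686576843262, -0.31937098503112793), 0.030062437057495117)
cup_sleeve [317.4, 204.2] 0.89 [ 0.518 -0.319  0.   ]
```

View pics/w3.png

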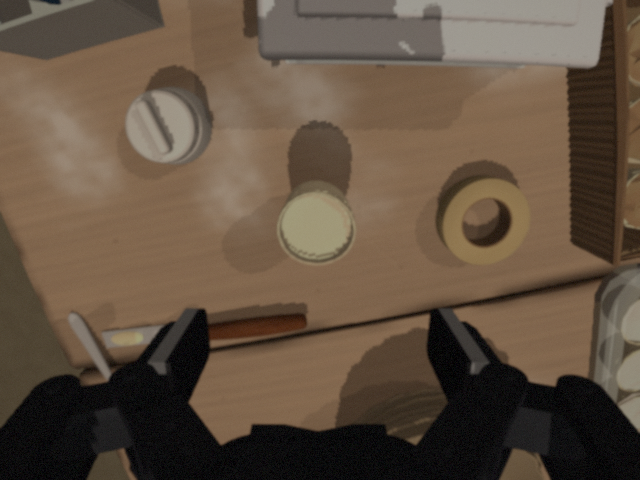

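The stack stands upright (foot at (317,204), rim at (317,225)), and the timer, tape and spatula have not moved. Going to the bar.

Emit:
carry_out:
  plan:
    - [[0, 0, 0, 0, 0, 1, 1], [0, 0, 0, 0, 0, 1, 1], [0, 0, 0, 0.2, 0.9, 0.5, 1], [0, 0, 0, 0.2, 0.9, 0.5, 1], [0, 0, 0, 0.2, 0.9, 0, 1], [0, 0, 0, 0.2, 0.9, 0, 1], [0, 0, 0, 0.2, 0.9, 0, 1], [0, 0, 0, 0.2, 0.9, 0, 1]]

```text
t: 15.1
eef_pos: [0.5429, -0.2101, 0.2382]
tcp_rot: [-2.431, -1.989, 0.0]
force: [-0.1, 0.1, 0.0]
opening: 0.085
gripper_force: 0.0
```

Emit:
carry_out:
  plan:
    - [[0, 0, 0, 0.2, 0.9, 0, 1], [0, 0, 0, 0.2, 0.9, 0, 1], [0, 0, 0, 0.2, 0.9, 0, 1], [0, 0, 0, 0.2, 0.9, 0, 1], [0, 0, 0, 0.2, 0.9, 0, 1], [0, 0, 0, 0.2, 0.9, 0, 1], [0, 0, 0, 0.2, 0.9, 0, 1], [0, 0, 0, 0.3, 1, 0, 1]]

```text
t: 16.1
eef_pos: [0.577, -0.0644, 0.2386]
tcp_rot: [2.432, 1.989, 0.0]
force: [0.5, -0.8, -0.6]
opening: 0.0851
gripper_force: 0.0
```

Emit:
carry_out:
  plan:
    - [[0, 0, 0, 0, 0, 0, 1], [0, 0, 0, 0, 0, -1, 1], [0, 0, 0, 0, 0, -1, 1], [0, 0, 0, 0, 0, 0, 1]]

```text
t: 16.6
eef_pos: [0.5756, -0.0657, 0.197]
tcp_rot: [-2.43, -1.987, 0.004]
force: [-0.4, 0.2, 0.4]
opening: 0.0854
gripper_force: 0.0
```

```bash
python3 - <<'E'
from h import *
np.set_printoptions(precision=3,suppress=True)
s=arm.observe();e=np.array(s["eef_pos"]);print(s["t"],e)
c=arm.capture("top");P=cloud(c);X,Y,Z=P[...,0],P[...,1],P[...,2]
c=arm.capture("wrist");P=cloud(c);X,Y,Z=P[...,0],P[...,1],P[...,2]
bar=(X>.5)&(X<.62)&(Y<.02)&(Y>-.15)&(Z>.135)&(Z<.155);q=P[bar]
if len(q)>5: print("bar",len(q),cv2.minAreaRect(q[:,:2].astype(np.float32)),q[:,2].max())
E
```

```text
16.6 [ 0.576 -0.066  0.197]
bar 3909 ((0.5765967965126038, -0.0653684213757515), (0.12912124395370483, 0.014055835083127022), 78.44175720214844) 0.14810693794486612
```

Emit:
carry_out:
  plan:
    - [[0, 0, 0, 0, 0, -1, 1], [0, 0, 0, 0, 0, -1, 1], [0, 0, 0, 0, 0, -1, 1], [0, 0, 0, 0, 0, -0.5, 1], [0, 0, 0, 0, 0, -0.3, 1], [0, 0, 0, 0, 0, 0, 1]]

```text
t: 17.45
eef_pos: [0.577, -0.0657, 0.1229]
tcp_rot: [2.432, 1.989, 0.0]
force: [0.0, 0.6, -1.0]
opening: 0.0852
gripper_force: 0.0
```

Emit:
carry_out:
  plan:
    - [[0, 0, 0, 0, 0, 0, 0], [0, 0, 0, 0, 0, 0, 0], [0, 0, 0, 0, 0, 0, 0], [0, 0, 0, 0, 0, 0, 0], [0, 0, 0, 0, 0, 0, 0], [0, 0, 0, 0, 0, 0, 0], [0, 0, 0, 0, 0, 0, 0], [0, 0, 0, 0, 0, 0, 0]]
  newtons: 60

```text
t: 18.45
eef_pos: [0.5767, -0.0656, 0.1226]
tcp_rot: [-2.432, -1.989, 0.0]
force: [0.0, 0.3, 0.0]
opening: 0.0001
gripper_force: 0.0
```

The fingers shut on nothing, so I'll look.

```bash
python3 - <<'E'
from h import *
np.set_printoptions(precision=3,suppress=True)
s=arm.observe();print(s)
a=arm.capture("wrist");b=arm.capture("top")
f=cv2.resize(b["pixels"][120:300,200:440],(640,480))
for n,c in [("w",a),("t",b)]:
    P=cloud(c);X,Y,Z=P[...,0],P[...,1],P[...,2]
    m=(X>.5)&(X<.65)&(Y<.02)&(Y>-.15)&(Z>.125)&(Z<.16);q=P[m];print(n,len(q), q.min(0) if len(q) else'',q.max(0)if len(q) else'')
    for nm,h in [("lid_grip",.14),("lid_edge",.083)]:
        for r in arm.pinpoint(nm,c)[:2]: print(n,nm,r["location"],r["confidence"],at_h(c,*r["location"],h),pix(c,*r["location"]))
cv2.imwrite("pics/w4.png",np.hstack([cv2.resize(a["pixels"],(400,300)),cv2.resize(f,(400,300))])[...,::-1])
E
```

```text
{'t': 18.45, 'qpos': array([-0.305,  0.37 ,  1.566,  0.   ,  1.206, -0.106]), 'qd': array([-0.001,  0.001, -0.001,  0.001, -0.   ,  0.001]), 'effort': array([  0.001, -49.173, -27.224,  -0.   ,   0.001,   0.   ]), 'eef_pos': array([ 0.577, -0.066,  0.123]), 'tcp_rot': array([-2.432, -1.989,  0.   ]), 'force': array([0.017, 0.328, 0.016]), 'ft_torque': array([ 0.012, -0.02 , -0.022]), 'gripper_force': 0.0, 'opening': 0.00012497491739163862}
w 4771 [ 0.562 -0.129  0.125] [0.596 0.001 0.16 ]
w lid_grip [320.7, 296.8] 0.83 [ 0.578 -0.067  0.14 ] [ 0.58  -0.056  0.163]
w lid_edge [245.1, 254.0] 0.6 [ 0.533 -0.057  0.083] [ 0.536 -0.054  0.093]
t 85 [ 0.56  -0.133  0.126] [ 0.595 -0.001  0.151]
t lid_grip [301.3, 203.7] 0.6 [ 0.585 -0.062  0.14 ] [ 0.539 -0.066  0.386]
t lid_edge [301.3, 223.8] 0.92 [ 0.54  -0.062  0.083] [ 0.527 -0.064  0.17 ]
t lid_edge [301.2, 204.0] 0.69 [ 0.595 -0.061  0.083] [ 0.541 -0.066  0.372]
```

View pics/w4.png

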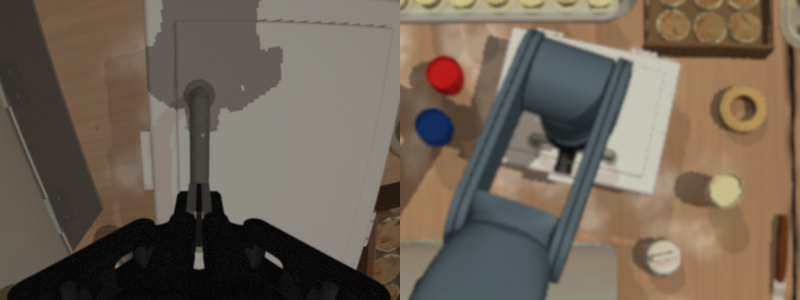

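```bash
python3 - <<'E'
from h import *
np.set_printoptions(precision=3,suppress=True)
c=arm.capture("wrist");P=cloud(c)
cv2.imwrite("pics/w5.png",cv2.resize(c["pixels"][120:450,180:460],(680,600) and (509,600),interpolation=cv2.INTER_CUBIC)[...,::-1])
for v in range(200,440,15): print(v,c["z_map"][v,318].round(3),P[v,318])
E
```

```text
200 0.154 [ 0.586 -0.021  0.147]
215 0.155 [ 0.584 -0.027  0.148]
230 0.159 [ 0.583 -0.033  0.146]
245 0.16 [ 0.582 -0.04   0.147]
260 0.164 [ 0.58  -0.047  0.145]
275 0.165 [ 0.579 -0.053  0.146]
290 0.167 [ 0.578 -0.06   0.147]
305 0.142 [ 0.579 -0.055  0.171]
320 0.132 [ 0.579 -0.056  0.181]
335 0.122 [ 0.579 -0.055  0.192]
350 0.121 [ 0.578 -0.059  0.194]
365 0.123 [ 0.577 -0.065  0.194]
380 0.125 [ 0.575 -0.071  0.194]
395 0.185 [ 0.566 -0.116  0.146]
410 0.247 [ 0.556 -0.167  0.097]
425 0.249 [ 0.554 -0.179  0.098]
```

View pics/w5.png

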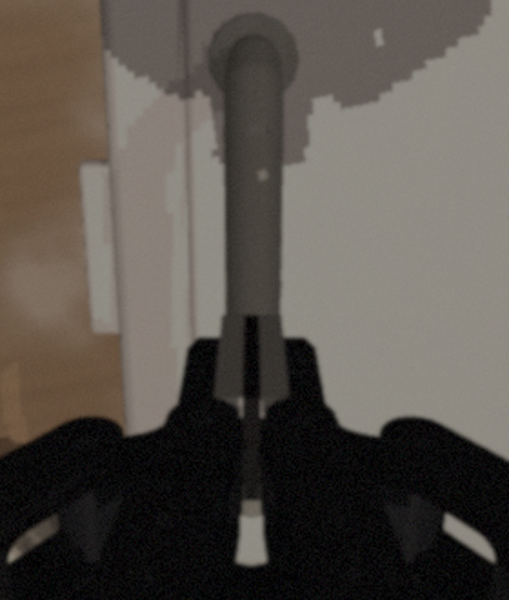

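```bash
python3 - <<'E'
from h import *
np.set_printoptions(precision=3,suppress=True)
c=arm.capture("wrist");P=cloud(c);print("cam",c["T"][:3,3],K(c))
for col in (300,307,311,328,332,340):
    print(col,[tuple(P[v,col].round(3)) for v in range(284,350,8)])
T=np.linalg.inv(c["T"])
for z in (.123,.142,.165):
    p=T@np.array([.577,-.066,z,1]); s=np.array([p[0],-p[1]])/-p[2]; s=s*(1+c["k1"]*s@s); print(z,s*K(c)+[c["cx"],c["cy"]])
E
```

```text
cam [0.592 0.009 0.299] 379.9901341931059
300 [(np.float64(0.564), np.float64(-0.076), np.float64(0.098)), (np.float64(0.563), np.float64(-0.081), np.float64(0.098)), (np.float64(0.562), np.float64(-0.086), np.float64(0.098)), (np.float64(0.572), np.float64(-0.054), np.float64(0.172)), (np.float64(0.572), np.float64(-0.054), np.float64(0.179)), (np.float64(0.573), np.float64(-0.054), np.float64(0.184)), (np.float64(0.573), np.float64(-0.054), np.float64(0.19)), (np.float64(0.573), np.float64(-0.053), np.float64(0.196)), (np.float64(0.574), np.float64(-0.053), np.float64(0.201))]
307 [(np.float64(0.573), np.float64(-0.057), np.float64(0.145)), (np.float64(0.572), np.float64(-0.061), np.float64(0.145)), (np.float64(0.575), np.float64(-0.054), np.float64(0.167)), (np.float64(0.575), np.float64(-0.054), np.float64(0.174)), (np.float64(0.575), np.float64(-0.054), np.float64(0.18)), (np.float64(0.575), np.float64(-0.055), np.float64(0.185)), (np.float64(0.575), np.float64(-0.055), np.float64(0.19)), (np.float64(0.575), np.float64(-0.055), np.float64(0.194)), (np.float64(0.576), np.float64(
[... 1567 characters left out ...]
0.057), np.float64(0.193)), (np.float64(0.583), np.float64(-0.055), np.float64(0.201))]
340 [(np.float64(0.586), np.float64(-0.08), np.float64(0.099)), (np.float64(0.585), np.float64(-0.086), np.float64(0.098)), (np.float64(0.585), np.float64(-0.091), np.float64(0.098)), (np.float64(0.586), np.float64(-0.06), np.float64(0.166)), (np.float64(0.586), np.float64(-0.06), np.float64(0.172)), (np.float64(0.586), np.float64(-0.061), np.float64(0.178)), (np.float64(0.585), np.float64(-0.06), np.float64(0.184)), (np.float64(0.586), np.float64(-0.056), np.float64(0.196)), (np.float64(0.585), np.float64(-0.054), np.float64(0.203))]
0.123 [319.058 281.085]
0.142 [319.158 297.762]
0.165 [319.31  323.219]
```

Emit:
carry_out:
  plan:
    - [[0, 0, 0, 0, 0, 0, 1], [0, 0, 0, 0, 0, 0, 1], [0, 0, 0, 0, 0, 0, 1], [0, 0, 0, 0, 0, 0, 1], [0, 0, 0, 0, 0, 0, 1], [0, 0, 0, 0, 0, 0, 1]]
  newtons: 20

```text
t: 19.6
eef_pos: [0.5768, -0.0656, 0.1226]
tcp_rot: [2.432, 1.989, 0.0]
force: [-0.1, -0.1, 0.6]
opening: 0.0853
gripper_force: 0.0
```

```bash
python3 - <<'E'
from h import *
np.set_printoptions(precision=3,suppress=True)
s=arm.observe();print(s["t"],s["eef_pos"],s["opening"])
c=arm.capture("wrist");P=cloud(c);print("cam",c["T"][:3,3])
Z=P[...,2]
cv2.imwrite("pics/w6.png",c["pixels"][...,::-1])
# finger region: points near camera between z .12 and .25, below row 280
for lo in np.arange(.10,.21,.01):
    m=(Z>lo)&(Z<lo+.01)&(abs(P[...,1]+.066)<.04)&(abs(P[...,0]-.577)>.012)&(abs(P[...,0]-.577)<.08)
    q=P[m]; print(round(lo,2),len(q), np.percentile(q,[5,95],axis=0).ravel() if len(q) else '', np.argwhere(m).mean(0) if len(q) else '')
E
```

```text
19.6 [ 0.577 -0.066  0.123] 0.08529215027621354
cam [0.592 0.009 0.299]
0.1 34 [ 0.594 -0.097  0.1    0.654 -0.028  0.101] [227.882 407.882]
0.11 0  
0.12 0  
0.13 6 [ 0.562 -0.105  0.139  0.564 -0.097  0.14 ] [366. 305.]
0.14 174 [ 0.563 -0.105  0.141  0.591 -0.027  0.145] [287.408 320.563]
0.15 0  
0.16 24 [ 0.533 -0.082  0.169  0.619 -0.055  0.17 ] [332.417 363.583]
0.17 1264 [ 0.532 -0.082  0.171  0.626 -0.046  0.18 ] [329.579 318.901]
0.18 2047 [ 0.525 -0.081  0.181  0.631 -0.046  0.19 ] [339.909 316.964]
0.19 2488 [ 0.525 -0.081  0.191  0.631 -0.046  0.2  ] [356.922 319.426]
0.2 2236 [ 0.531 -0.073  0.2    0.626 -0.046  0.209] [367.356 316.142]
```

View pics/w6.png

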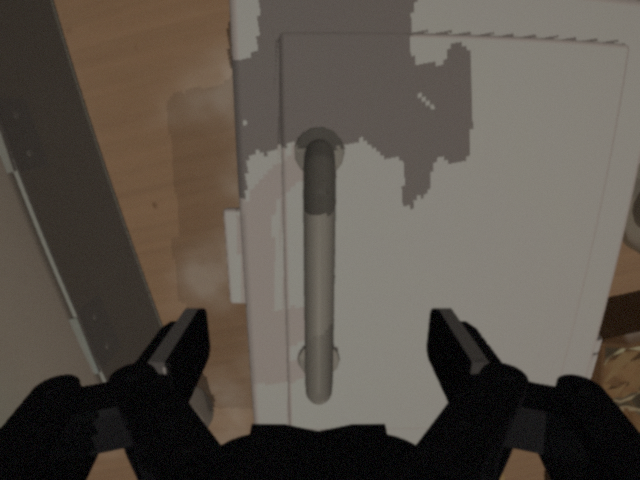

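Depth shows the real fingertips at z≈0.169 when open and ≈0.163 shut, about 40 mm above the reported TCP. The picture agrees: the tips at (195,315) and (445,315) sit over the bar at (318,300), which explains the empty closure. I'll descend further in stages, watching force and depth.

Emit:
carry_out:
  plan:
    - [[0, 0, 0, 0, 0, -0.3, 1], [0, 0, 0, 0, 0, -0.4, 1], [0, 0, 0, 0, 0, -0.4, 1], [0, 0, 0, 0, 0, -0.3, 1], [0, 0, 0, 0, 0, 0, 1]]

```text
t: 20.27
eef_pos: [0.5762, -0.0655, 0.0938]
tcp_rot: [-2.431, -1.988, 0.001]
force: [-0.6, -0.2, 0.5]
opening: 0.0856
gripper_force: 0.0
```

```bash
python3 - <<'E'
from h import *
np.set_printoptions(precision=3,suppress=True)
s=arm.observe();e=s["eef_pos"];print(s["t"],e,s["opening"],s["force"])
c=arm.capture("wrist");P=cloud(c);Z=P[...,2]
m=(abs(P[...,1]-e[1])<.025)&(abs(abs(P[...,0]-e[0])-.047)<.01)&(Z>.105)
print(m.sum(),np.percentile(P[m],[0,1,5],axis=0))
b=(abs(P[...,0]-.577)<.02)&(abs(P[...,1]+.066)<.07)&(Z>.125)&(Z<.16);print("bar",np.median(P[b],0),Z[b].max())
E
```

```text
20.275 [ 0.576 -0.065  0.094] 0.08564705088706916 [-0.574 -0.243  0.526]
18357 [[ 0.519 -0.088  0.14 ]
 [ 0.519 -0.084  0.143]
 [ 0.52  -0.08   0.149]]
bar [ 0.581 -0.044  0.145] 0.1480044674595972
```

Emit:
carry_out:
  plan:
    - [[0, 0, 0, 0, 0, -0.2, 1], [0, 0, 0, 0, 0, -0.2, 1], [0, 0, 0, 0, 0, -0.2, 1], [0, 0, 0, 0, 0, 0, 1]]

```text
t: 20.82
eef_pos: [0.5764, -0.0655, 0.0821]
tcp_rot: [-2.431, -1.988, 0.001]
force: [0.1, 0.6, -0.4]
opening: 0.0853
gripper_force: 0.0
```

Emit:
carry_out:
  plan:
    - [[0, 0, 0, 0, 0, 0, 0], [0, 0, 0, 0, 0, 0, 0], [0, 0, 0, 0, 0, 0, 0], [0, 0, 0, 0, 0, 0, 0], [0, 0, 0, 0, 0, 0, 0], [0, 0, 0, 0, 0, 0, 0], [0, 0, 0, 0, 0, 0, 0]]
  newtons: 50

```text
t: 21.7
eef_pos: [0.5771, -0.0657, 0.0828]
tcp_rot: [2.431, 1.988, 0.001]
force: [1.5, 0.3, 2.6]
opening: 0.0123
gripper_force: 48.6
```

Bar gripped at 12.3 mm with 49 N. Pulling up slowly.

Emit:
carry_out:
  plan:
    - [[0, 0, 0, 0, 0, 0, 0], [0, 0, 0, 0, 0, 0, 0], [0, 0, 0, 0, 0, 0.1, 0], [0, 0, 0, 0, 0, 0.1, 0], [0, 0, 0, 0, 0, 0.1, 0], [0, 0, 0, 0, 0, 0, 0]]
  newtons: 80

```text
t: 22.45
eef_pos: [0.5781, -0.0658, 0.0862]
tcp_rot: [2.432, 1.988, 0.002]
force: [12.3, -2.6, -16.2]
opening: 0.0116
gripper_force: 78.3
```

Emit:
carry_out:
  plan:
    - [[0, 0, 0, 0.1, 0, 0.1, 0], [0, 0, 0, 0.05, 0, 0.1, 0], [0, 0, 0, 0.05, 0, 0.1, 0], [0, 0, 0, 0, 0, 0, 0]]

```text
t: 22.95
eef_pos: [0.5799, -0.0662, 0.0923]
tcp_rot: [-2.43, -1.987, 0.004]
force: [5.0, -3.7, -6.2]
opening: 0.0116
gripper_force: 80.0
```

Emit:
carry_out:
  plan:
    - [[0, 0, 0, 0.05, -0.01, 0.1, 0], [0, 0, 0, 0.05, -0.01, 0.1, 0], [0, 0, 0, 0.05, -0.01, 0.1, 0], [0, 0, 0, 0.05, -0.01, 0.1, 0], [0, 0, 0, 0, 0, 0.1, 0], [0, 0, 0, 0, 0, 0, 0], [0, 0, 0, 0, 0, 0, 0]]

```text
t: 23.82
eef_pos: [0.5834, -0.067, 0.1019]
tcp_rot: [-2.43, -1.987, 0.005]
force: [5.2, -3.7, -10.4]
opening: 0.0115
gripper_force: 79.5
```

```bash
python3 - <<'E'
from h import *
np.set_printoptions(precision=4,suppress=True)
s=arm.observe();print(s["t"],s["eef_pos"],s["force"],s["opening"])
o=np.array([.646,-.080]);bx=np.array([.98,-.199]);by=np.array([.199,.98])
for n in["wrist","top","scene"]:
    c=arm.capture(n);P=cloud(c);d=P[...,:2]-o;a=d@bx;b=d@by;Z=P[...,2]
    m=(abs(a)<.1)&(abs(b)<.13)&(Z>.085)&(Z<.132)
    q=np.c_[a[m],Z[m]]
    if len(q)>100:
        for _ in range(4):
            k=np.polyfit(q[:,0],q[:,1],1); r=abs(q[:,1]-np.polyval(k,q[:,0])); q=q[r<max(.004,2*np.median(r))]
        print(n,len(q),"slope",k,"edge rise",-k[0]*.231, np.ptp(q[:,0]))
    for r in arm.pinpoint("cup_sleeve",c)[:3]: print(n,"cup",r["confidence"],at_h(c,*r["location"],0))
    for nm in("kitchen_timer","masking_tape","offset_spatula","squeeze_bottle"):
        for r in arm.pinpoint(nm,c)[:1]: print(nm,r["confidence"],at_h(c,*r["location"],0))
E
```

```text
23.825 [ 0.5834 -0.067   0.1019] [  5.2121  -3.6632 -10.3813] 0.011492048922512557
wrist 128195 slope [-0.0963  0.1098] edge rise 0.022247356586024995 0.19999157292816563
kitchen_timer 0.52 [ 0.4037 -0.2238  0.    ]
top 1997 slope [-0.1068  0.1097] edge rise 0.024673115709602726 0.19976138108461927
top cup 0.69 [0.6109 0.1603 0.    ]
top cup 0.65 [0.7108 0.15   0.    ]
top cup 0.62 [ 0.5148 -0.3254  0.    ]
kitchen_timer 0.97 [ 0.3993 -0.224   0.    ]
masking_tape 0.62 [ 0.673  -0.3578  0.    ]
offset_spatula 0.65 [ 0.3779 -0.4283  0.    ]
squeeze_bottle 0.94 [0.3412 0.3003 0.    ]
scene 2040 slope [-0.0975  0.1103] edge rise 0.022511357779642683 0.19956570820689457
scene cup 0.84 [0.6078 0.1657 0.    ]
scene cup 0.82 [0.7009 0.1535 0.    ]
scene cup 0.58 [ 0.5119 -0.3204  0.    ]
kitchen_timer 0.52 [ 0.4085 -0.2286  0.    ]
offset_spatula 0.78 [ 0.3599 -0.4399  0.    ]
squeeze_bottle 0.63 [0.3386 0.2995 0.    ]
```

The edge is up about 23 mm (three cameras agree within 22–25 mm), the stack is standing and the bystanders are in place. I'll settle briefly, then hand in.

Emit:
carry_out:
  plan:
    - [[0, 0, 0, 0, 0, 0, 0], [0, 0, 0, 0, 0, 0, 0], [0, 0, 0, 0, 0, 0, 0], [0, 0, 0, 0, 0, 0, 0]]

```text
t: 25.22
eef_pos: [0.5835, -0.067, 0.1021]
tcp_rot: [-2.43, -1.987, 0.005]
force: [6.4, -2.9, -10.2]
opening: 0.0115
gripper_force: 79.6
```

```bash
python3 -c "
from rig import arm
print(arm.hand_in())"
```

```text
the job is handed in; nothing more can be done
None
```

I handed the job in with the cup stack standing upright on the worktop and the lid held by its bar about 23 mm ajar; the other items measured in place, and no verdict came back.

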